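# Slide the module carrier under the leaf spring of its test nest

### The job

With the fingertips on the ribbed black rubber tread at the back of the blue module carrier, press the carrier down hard against the sprung bed of the test nest and, still pressing, slide it along the channel under the clamp bar and the steel leaf spring until its nose is fully home against the end stop. Do not grip or lift it, and do not disturb the other things on the bench. Then let go and leave the carrier held there under the spring.

Things in the scene. Friction and masses are not known exactly. Their poses are not given: they have to be found in the camera images.
- nest: Test nest, a fixed straight channel on a 250 x 90 x 6 mm aluminium base plate. Origin: centre of the base's underside; +x points along the channel, the way the carrier must slide; z up. In its frame: dark side rails with inner faces at y = +-23.5 mm and tops at z = 27 mm; a low sill at the near end, x = -118 mm.
- clamp_bar (a point): Middle of the lower front edge of the aluminium clamp bar that bridges the channel: at x = 45 mm, z = 35 mm in the nest's frame. The bar is 12 mm deep (x = 45 to 57 mm), 63 mm wide; its top is at z = 45 mm, its screw heads at 47.5 mm.
- end_stop (a point): On the face of the dark end stop, at x = 105 mm, z = 27 mm in the nest's frame; the stop's top is at z = 39 mm. The carrier is home when its nose touches this face.
- bed (a joint): White sprung floor of the channel, 46 mm wide, end to end; it stays level. 0 = up (top at z = 24 mm in the nest's frame), grows in m as it is pressed down, 0.012 = fully down. Spring: 6 N at 0 plus 0.7 N per mm, about 12 N at 9 mm. With the bed up the carrier's top stands 5 mm too high for the clamp bar; 7 to 11 mm down lets it pass.
- leaf (a joint): Steel leaf spring, 26 mm wide, held under the clamp bar and sloping down in the direction of travel, curled tip at x = 93 mm in the nest's frame. 0 = hanging free, tip's underside at z = 29 mm; grows in rad as the carrier lifts it, 0.143 = flat, tip's underside at z = 35 mm. It drags on the carrier's top with 3 to 6 N.
- carrier: Blue module carrier with a green circuit board on its front half, loose in the channel (1.5 mm play each side): 125 mm long (x), 44 wide, 16 high, 0.1 to 0.2 kg. Origin: centre of its underside; +x to its nose. A blue ledge across its top at x = -22.5 to -17.5 mm, 8 mm high, just ahead of the tread, gives the fingertips something to push forward against. The front 4 mm are 3 mm lower.
- tread: Black ribbed rubber tread on top of the carrier's rear end, 37 mm long (x, along the carrier) by 40 mm wide, fixed to the carrier. Origin: centre of its top face, which is level with the carrier's top (z = 40 mm above the worktop with the bed up). +x points to the carrier's nose.
- carrier_nose (a point): Middle of the carrier's front face, 8 mm above its underside.
- relay_0: Bystander: small white block with an amber top, 35 x 28 x 26 mm; origin under its centre.
- relay_1: Bystander: small black block, 35 x 28 x 26 mm; origin under its centre.
- awl_amber: Bystander: awl with an amber handle, 105 mm long, lying; origin under its centre.
- usb_module: Bystander: blue plug-in module, 60 x 18 x 10 mm; origin under its centre.
- hex_keys: Bystander: red holder with hex keys, 67 x 42 x 9 mm; origin under its centre.
- puck: Bystander: white pod with a knob on top, 50 x 50 x 55 mm; origin under its centre.
- sensor_box_b: Bystander: black box with a pale lid and a short lead, 55 x 100 x 25 mm; origin under its centre.

How it is judged (in metres and radians):
On the way, in this order (a step that is already met when the one before it is completed fails the run):
1. the fingertips press the tread with more than 4 N and the bed is down by more than 4 mm while the nose is still in front of, or just at, the clamp bar (value of joint bed above 0.004 m and contact force between the fingers and tread above 4 N and x of carrier_nose in the frame of nest below 0.052 m), for 0.1 s.
2. the carrier, still pressed with more than 3 N on its tread, has its nose well under the leaf spring and lifts it (x of carrier_nose in the frame of nest above 0.08 m and value of joint leaf above 0.02 rad and contact force between the fingers and tread above 3 N), for 0.1 s.
At the end, for the whole second after the job is handed in: the carrier lies flat and still in the channel, its nose within 4 mm of the end stop, held below the clamp bar, with the leaf spring lifted by more than 0.06 rad on top of it (x of carrier_nose in the frame of nest above 0.101 m and y of carrier_nose in the frame of nest between -0.004 and 0.004 m and value of joint leaf above 0.06 rad and z of carrier in the frame of nest below 0.0225 m and angle between carrier's own z axis and vertical below 0.06 rad and linear speed of carrier below 0.01 m/s); the robot touches nothing.
It fails at once if the carrier is lifted more than 5 mm off the raised bed, or tipped more than 0.2 rad (z of carrier in the frame of nest above 0.029 m or angle between carrier's own z axis and vertical above 0.2 rad).
It fails at once if a bystander is moved by more than 20 mm (distance of any of relay_0, relay_1, awl_amber, usb_module, hex_keys, puck, sensor_box_b from where it was at the start of the episode above 0.02 m).
It also fails if it takes over 35 s, if anything falls off the work surface, if the arm or the gripper's body presses on something with over 40 N, if the wrist force passes 120 N, or if a joint passes its speed limit or range.

### The arm

A 6-joint arm with a two-finger parallel gripper is mounted at the origin on a cart in front of the work surface, level with it; the furniture and walls round the work are solid. World frame = base frame: x ahead of the robot, y to its left, z up, the work surface at z = 0. Lengths are in m, angles in degrees, forces in N, time in s.
With the tool pointing down it reaches from about 0.375 to 0.925 m from the base axis. Payload 5.7 kg.
Tool frame: the origin (TCP) lies at the very end of the fingers, on their centre line; the grasp point (between the pads) lies 19 mm behind it; x points along the fingers, y is the direction in which the jaws open and shut, and the axes are right-handed (so a half turn about x gives the same grasp; the last joint's range is limited). The gripper opens to 85 mm and grips with 20 to 120 N. Pads are 22 mm wide; open, the fingers measure 114 mm over their backs; the gripper's body (76 mm by 85 mm) begins 54 mm behind the grasp point. The pads swing forward as they close: fully open they stand 13 mm farther back than shut.
Start: joints at [-78.043, 20.558, 86.54, -0, 72.909, -6.595], TCP at [0.191, -0.569, 0.231] pointing down, gripper open.
Joint ranges: [-170.27, 170.27], [-57.76, 135], [12.27, 136.19], [-55.21, 235.2], [11.17, 155.16], [-170.74, 170.74]. Speed limits (degrees/s): [136.94, 136.94, 180, 180, 180, 180].

### API

Orientations are given as [roll, pitch, yaw] about the fixed x, y, z axes, in that order (R = Rz(yaw) Ry(pitch) Rx(roll)).
In Python, from rig import env gives the robot as it stands.
- The arm moves only by the tool send_rows, never from a script. Its argument "deltas" is a list that holds one entry, the list of rows, each a list of 7 numbers: the finger opening in m, from 0 to 0.0854, then the shift along the tool's x, y, z in m, then the turn, a rotation vector about the tool's x, y, z in rad. In form: [[[hand, dx, dy, dz, ax, ay, az], ...]]. A call has 1 to 20 rows; each row shifts and turns the commanded pose from where the row before left it, along the tool's axes as they then stand; what a row does not reach is not made up. A row lasts 1/10 s, in which the tool goes at most 50 mm and 8.59 degrees, less where a joint would pass 70% of its speed; a pose out of reach is approached as far as the arm can. A call is refused whole if a number of a shift passes 0.05 or a number of a turn 0.15, either way. A call with a gripper value outside its range is refused whole. The fingers move at their own pace and stop on an object; "squeeze" is the grip in N (left out, the last holds). Time passes only in rows, so rows that do not move let the fingers close. It gives the time, the measured TCP pose, the force and the opening at its end, in the units of the state.
- env.get_obs(): the state, without advancing time (a new reading comes with each control period).
- env.camera(name): name is "side" or "top" or "wrist"; returns the picture (420x560x3 uint8, red, green, blue); there is no depth.
- env.calibration(name): a dict with "fx", "fy", "cx", "cy" (pixels), "D" ([k1, k2, p1, p2, k3] as OpenCV has them; the pictures are not rectified), "xyz" and "rotation" of the camera in the world. Camera axes: x right, y down, z forward; pixel columns grow to the right and rows downward; lengths in m; the calibration is good to about 2 mm. A picture is of the moment at which its call begins: read the wrist's pose just before it. calibration takes no time and is no camera call; for the wrist camera it gives the pose at the moment of the call.
- env.sign_off(): hands the job in, once; it reports no verdict.
The state is a dict: "time": time; "q": joint angles; "dq": joint speeds; "tau": joint torques, N m; "tcp_pos": TCP position; "tcp_rot": TCP orientation; "force": force on the tool from outside, world axes, zero at the start; "wrist_torque": the same for the moment, N m; "gripper_width": opening from 0.0 (shut) to 1.0 (fully open).
Only numpy, scipy, OpenCV 4.12 (cv2) and the standard library are available. Lean on these libraries where they do the work, as an engineer would, in place of code of your own. Each camera call takes 0.05 s, during which the arm holds its last target.

## Working session

There is one attempt and no reset: what is moved stays moved. The work goes in short steps, Python scripts to look and compute and a tool call to move; the robot and the scene stay as the last step left them, time stands still between calls to the robot, and variables do not carry over. Pictures are saved under pics/ and viewed, and the job is handed in when it is done.

Besides the shell and the picture viewer there is one more tool, called after "Emit:" as name(argument=value, ...) on one line, values as JSON. send_rows: Moves the arm, as the interface text tells. Its arguments: {"type":"object","properties":{"deltas":{"type":"array"},"squeeze":{"type":"number"}},"required":["deltas"]}

```bash
ls; mkdir -p pics
python3 - <<'E'
from rig import env
import cv2
o=env.get_obs();print(o)
for n in ["side","top","wrist"]:
    c=env.calibration(n);print(n,c)
    im=env.camera(n);cv2.imwrite(f"pics/{n}0.png",im[:,:,::-1])
E
```

```text
pics
{'time': 0.0, 'q': array([-7.80420225e+01,  2.05984148e+01,  8.65992183e+01,  1.49641566e-03,
        7.29066057e+01, -6.59534703e+00]), 'dq': array([-0.04975348, -0.02692436, -0.13537001,  0.03893559,  0.01665525,
        0.03937134]), 'tau': array([-1.31803157e-03, -5.27622485e+01, -2.78624225e+01, -3.48924959e-04,
        1.33041540e-02,  1.31113075e-05]), 'tcp_pos': array([ 0.1907684 , -0.56815958,  0.23044705]), 'tcp_rot': array([-97.38104228,  89.89575143, 101.17184114]), 'force': array([-0.55787958, -0.86509729, -0.30659234]), 'wrist_torque': array([-0.00072821,  0.00089214, -0.0252564 ]), 'gripper_width': 1.0003104846062727}
side {'fx': 380.51345288146723, 'fy': 380.51345288146723, 'cx': 278.3661112386415, 'cy': 205.77231745253485, 'D': array([-0.04326821,  0.        ,  0.        ,  0.        ,  0.        ]), 'xyz': array([0.37318737, 0.98690027, 0.78698154]), 'rotation': array([-128.46537015,    1.05651516, -170.56994845])}
top {'fx': 384.84896797528097, 'fy': 384.84896797528097, 'cx': 284.11089903690845, 'cy': 211.04732155281974, 'D': array([-0.06826963,  0.        ,  0.        ,  0.        ,  0.        ]), 'xyz': array([0.47804234, 0.06301455, 1.40184523]), 'rotation': array([-176.71212895,    1.1038222 ,  -90.07528896])}
wrist {'fx': 358.30222386576173, 'fy': 358.30222386576173, 'cx': 279.5633574796745, 'cy': 210.35059432419396, 'D': array([-0.00120707,  0.        ,  0.        ,  0.        ,  0.        ]), 'xyz': array([ 0.26323015, -0.54319512,  0.37328599]), 'rotation': array([ 1.62691155e+02,  1.09263682e-01, -7.15030843e+01])}
```

View pics/side0.png

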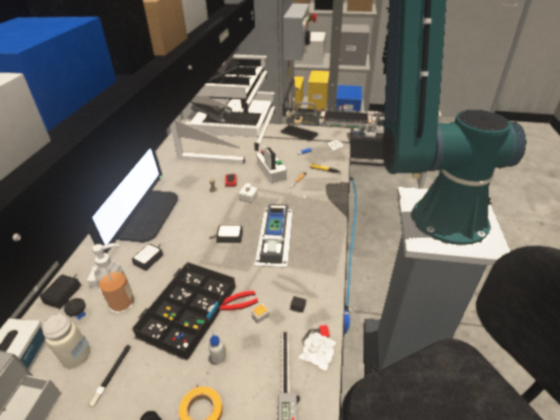

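View pics/top0.png

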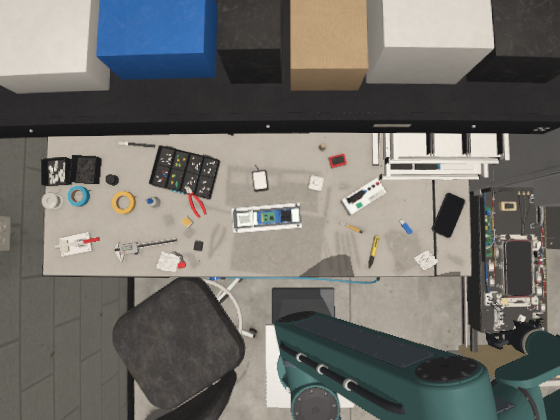

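View pics/wrist0.png

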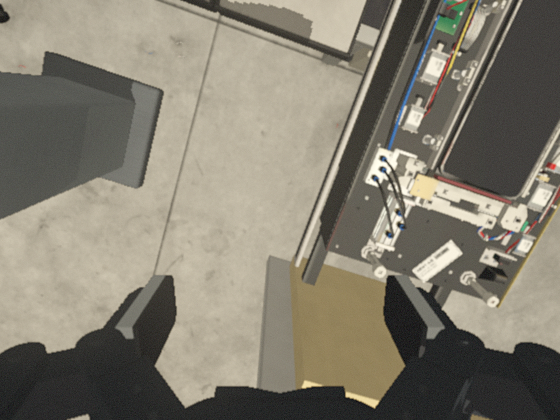

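Run:
```python
import cv2
im=cv2.imread("pics/top0.png");cv2.imwrite("pics/top0c.png",cv2.resize(im[195:240,225:310],None,fx=9,fy=9,interpolation=cv2.INTER_CUBIC))
im=cv2.imread("pics/side0.png");cv2.imwrite("pics/side0c.png",cv2.resize(im[195:275,240:310],None,fx=7.5,fy=7.5,interpolation=cv2.INTER_CUBIC))
```

```text
(no output)
```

View pics/top0c.png

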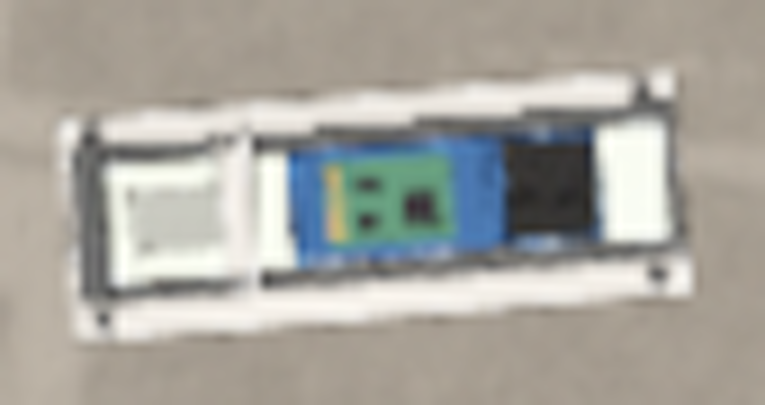

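View pics/side0c.png

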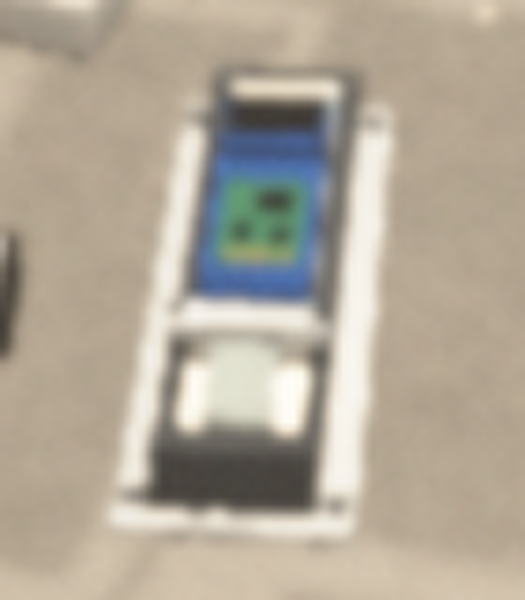

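```bash
cat > h.py <<'E'
import numpy as np,cv2
from scipy.spatial.transform import Rotation as R
from rig import env
def ray(c,uv,z):
    K=np.array([[c['fx'],0,c['cx']],[0,c['fy'],c['cy']],[0,0,1]])
    p=cv2.undistortPoints(np.array(uv,float).reshape(-1,1,2),K,np.array(c['D'])).reshape(-1,2)
    d=np.c_[p,np.ones(len(p))]@R.from_euler('xyz',c['rotation'],degrees=True).as_matrix().T
    z=np.broadcast_to(z,len(p))
    return c['xyz']+d*((z-c['xyz'][2])/d[:,2])[:,None]
def proj(c,P):
    K=np.array([[c['fx'],0,c['cx']],[0,c['fy'],c['cy']],[0,0,1]])
    Rm=R.from_euler('xyz',c['rotation'],degrees=True).as_matrix().T
    return cv2.projectPoints(np.array(P,float),cv2.Rodrigues(Rm)[0],-Rm@c['xyz'],K,np.array(c['D']))[0].reshape(-1,2)
E
python3 - <<'E'
from h import *
def crop(l,o,s): return [((u+.5)/s-.5+o[0],(v+.5)/s-.5+o[1]) for u,v in l]
c=env.calibration('top')
P=ray(c,crop([(62,120),(672,70),(690,292),(82,338)],(225,195),9),.006);print(P)
print('ctr',P.mean(0)); f=(P[0]+P[3]-P[1]-P[2])/2; print(np.linalg.norm(f),np.degrees(np.arctan2(f[1],f[0])),np.linalg.norm(P[0]-P[3]),np.linalg.norm(P[1]-P[2]))
print('tread corners',ray(c,crop([(505,140),(592,130),(600,232),(508,236)],(225,195),9),.04))
c=env.calibration('side')
P=ray(c,crop([(110,522),(352,537),(388,105),(190,100)],(240,195),7.5),.006);print(P)
print('ctr',P.mean(0)); f=(P[0]+P[1]-P[2]-P[3])/2; print(np.linalg.norm(f),np.degrees(np.arctan2(f[1],f[0])))
o=env.get_obs();print(R.from_euler('xyz',o['tcp_rot'],degrees=True).as_matrix(),o['tcp_pos'])
E
```

```text
[[0.57029169 0.28204093 0.006     ]
 [0.58988437 0.03480532 0.006     ]
 [0.50024083 0.02787722 0.006     ]
 [0.48200073 0.27337561 0.006     ]]
ctr [0.5356044  0.15452477 0.006     ]
0.24709214572351285 94.39063229841656 0.08871517773868852 0.08991085716079522
tread corners [[0.55968063 0.1013634  0.04      ]
 [0.56354223 0.06707806 0.04      ]
 [0.52334543 0.06402163 0.04      ]
 [0.5218426  0.10021354 0.04      ]]
[[0.57211884 0.2855616  0.006     ]
 [0.48254795 0.27972749 0.006     ]
 [0.50423539 0.02785276 0.006     ]
 [0.59040571 0.03662976 0.006     ]]
ctr [0.53732697 0.1574429  0.006     ]
0.2511997030799219 94.56366384088884
[[-2.72848382e-04  3.18131852e-01 -9.48046439e-01]
 [ 1.45378479e-03 -9.48045346e-01 -3.18131904e-01]
 [-9.99998906e-01 -1.46505727e-03 -2.03822608e-04]] [ 0.1907629  -0.5683024   0.23063752]
```

Run:
```python
from h import *
o=env.get_obs();p=o['tcp_pos'];M=R.from_euler('xyz',o['tcp_rot'],degrees=True)
tgt=np.array([0.542,0.080,0.23]);n=20
step=(tgt-p)/n
for i in range(n):
    d=M.inv().apply(step); print([0]+[round(x,4) for x in d]+[-0.0663,0,0],end=',')
    M=M*R.from_rotvec([-.0663,0,0])
print(M.as_matrix())
```

```text
[0, np.float64(0.0001), np.float64(-0.0251), np.float64(-0.027), -0.0663, 0, 0],[0, np.float64(0.0001), np.float64(-0.0233), np.float64(-0.0286), -0.0663, 0, 0],[0, np.float64(0.0001), np.float64(-0.0214), np.float64(-0.03), -0.0663, 0, 0],[0, np.float64(0.0001), np.float64(-0.0193), np.float64(-0.0314), -0.0663, 0, 0],[0, np.float64(0.0001), np.float64(-0.0172), np.float64(-0.0326), -0.0663, 0, 0],[0, np.float64(0.0001), np.float64(-0.015), np.float64(-0.0337), -0.0663, 0, 0],[0, np.float64(0.0001), np.float64(-0.0127), np.float64(-0.0346), -0.0663, 0, 0],[0, np.float64(0.0001), np.float64(-0.0104), np.float64(-0.0354), -0.0663, 0, 0],[0, np.float64(0.0001), np.float64(-0.008), np.float64(-0.036), -0.0663, 0, 0],[0, np.float64(0.0001), np.float64(-0.0056), np.float64(-0.0364), -0.0663, 0, 0],[0, np.float64(0.0001), np.float64(-0.0032), np.float64(-0.0367), -0.0663, 0, 0],[0, np.float64(0.0001), np.float64(-0.0008), np.float64(-0.0369), -0.0663, 0, 0],[0, np.float64(0.0001), np.float64(0.0017), np.float64(-0.0368), -0.0663, 0, 0],[0, np.float64(0.0001), np.float64(0.0041), np.float64(-0.0366), -0.0663, 0, 0],[0, np.float64(0.0001), np.float64(0.0065), np.float64(-0.0363), -0.0663, 0, 0],[0, np.float64(0.0001), np.float64(0.0089), np.float64(-0.0358), -0.0663, 0, 0],[0, np.float64(0.0001), np.float64(0.0113), np.float64(-0.0351), -0.0663, 0, 0],[0, np.float64(0.0001), np.float64(0.0136), np.float64(-0.0343), -0.0663, 0, 0],[0, np.float64(0.0001), np.float64(0.0158), np.float64(-0.0333), -0.0663, 0, 0],[0, np.float64(0.0001), np.float64(0.018), np.float64(-0.0322), -0.0663, 0, 0],[[-2.72848382e-04  9.96884084e-01  7.88799640e-02]
 [ 1.45378479e-03  7.88802790e-02 -9.96883036e-01]
 [-9.99998906e-01 -1.57323432e-04 -1.47077727e-03]]
```

Emit:
send_rows(deltas=[[[0,0,-0.025,-0.027,-0.0663,0,0],[0,0,-0.023,-0.0286,-0.0663,0,0],[0,0,-0.0214,-0.03,-0.0663,0,0],[0,0,-0.0193,-0.0314,-0.0663,0,0],[0,0,-0.0172,-0.0326,-0.0663,0,0],[0,0,-0.015,-0.0337,-0.0663,0,0],[0,0,-0.0127,-0.0346,-0.0663,0,0],[0,0,-0.0104,-0.0354,-0.0663,0,0],[0,0,-0.008,-0.036,-0.0663,0,0],[0,0,-0.0056,-0.0364,-0.0663,0,0],[0,0,-0.0032,-0.0367,-0.0663,0,0],[0,0,-0.0008,-0.0369,-0.0663,0,0],[0,0,0.0017,-0.0368,-0.0663,0,0],[0,0,0.0041,-0.0366,-0.0663,0,0],[0,0,0.0065,-0.0363,-0.0663,0,0],[0,0,0.0089,-0.0358,-0.0663,0,0],[0,0,0.0113,-0.0351,-0.0663,0,0],[0,0,0.0136,-0.0343,-0.0663,0,0],[0,0,0.0158,-0.0333,-0.0663,0,0],[0,0,0.018,-0.0322,-0.0663,0,0]]], squeeze=40)

```text
time: 2.15
tcp_pos: [0.5429, 0.0805, 0.2311]
tcp_rot: [-93.7, 90.0, -179.0]
force: [0.7, -0.3, 0.1]
gripper_width: -0.003
```

Emit:
send_rows(deltas=[[[0,0.025,0,0,0,0,0],[0,0.03,0,0,0,0,0],[0,0.025,0,0,0,0,0],[0,0,0,0,0,0,0],[0,0,0,0,0,0,0]]])

```text
time: 2.65
tcp_pos: [0.5423, 0.079, 0.1513]
tcp_rot: [-97.5, 89.9, 177.0]
force: [1.0, -0.6, -0.3]
gripper_width: 0.002
```

Run:
```python
from h import *
o=env.get_obs();print(o['time'],o['tcp_pos'],o['tcp_rot'],o['force'],R.from_euler('xyz',o['tcp_rot'],degrees=True).as_matrix())
c=env.calibration('wrist');print(c)
im=env.camera('wrist');cv2.imwrite("pics/w1.png",im[:,:,::-1])
import pickle;pickle.dump(c,open('c1.pkl','wb'))
```

```text
2.65 [0.54226153 0.07901678 0.1512867 ] [-97.49401493  89.92686805 177.03251472] [ 0.95936339 -0.59238466 -0.33386309] [[-1.27468133e-03  9.96880091e-01  7.89205835e-02]
 [ 6.60778852e-05  7.89207314e-02 -9.96880892e-01]
 [-9.99999185e-01 -1.26549056e-03 -1.66470512e-04]]
{'fx': 358.30222386576173, 'fy': 358.30222386576173, 'cx': 279.5633574796745, 'cy': 210.35059432419396, 'D': array([-0.00120707,  0.        ,  0.        ,  0.        ,  0.        ]), 'xyz': array([0.5366353 , 0.15597191, 0.29406733]), 'rotation': array([1.62681286e+02, 4.57531170e-02, 4.46929389e+00])}
```

View pics/w1.png

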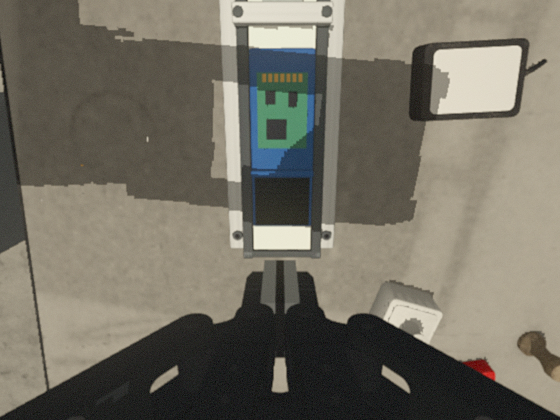

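Run:
```python
import cv2
im=cv2.imread("pics/w1.png");cv2.imwrite("pics/w1c.png",cv2.resize(im[150:270,210:350],None,fx=5,fy=5,interpolation=cv2.INTER_CUBIC))
cv2.imwrite("pics/w1d.png",cv2.resize(im[0:100,210:350],None,fx=5,fy=5,interpolation=cv2.INTER_CUBIC))
```

```text
(no output)
```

View pics/w1c.png

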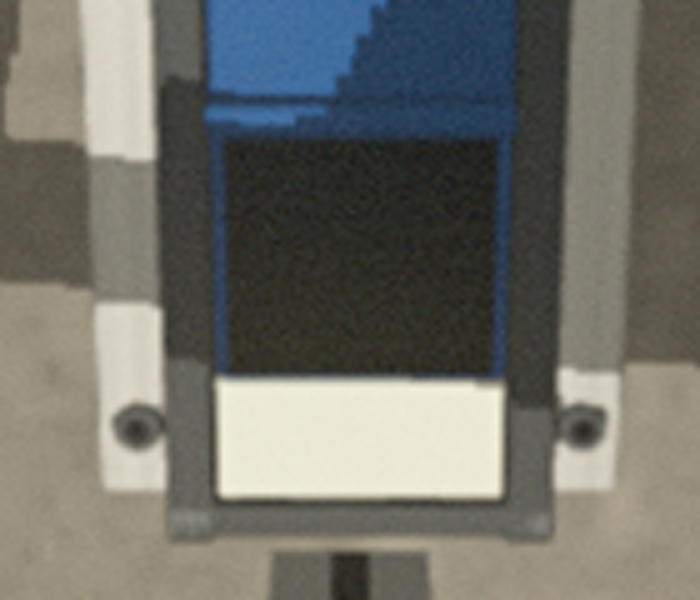

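View pics/w1d.png

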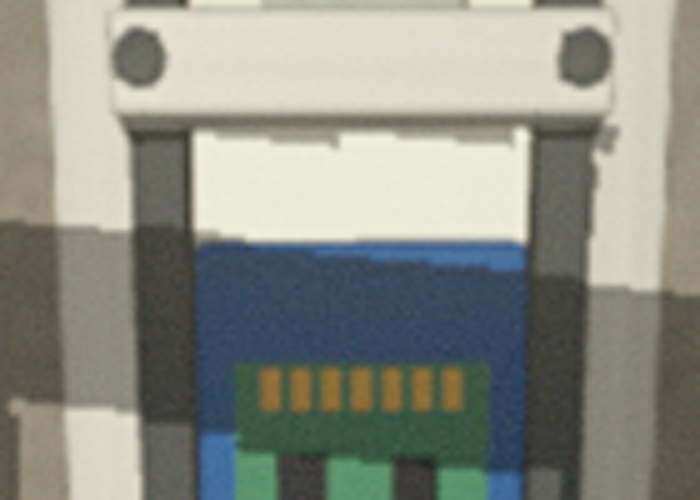

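Run:
```python
from h import *
import pickle
c=pickle.load(open('c1.pkl','rb'))
def cr(l,o,s): return [((u+.5)/s-.5+o[0],(v+.5)/s-.5+o[1]) for u,v in l]
t=ray(c,cr([(225,376),(497,376)],(210,150),5),.04);print('tread rear',t,t.mean(0))
l=ray(c,cr([(225,138),(500,138)],(210,150),5),.048);print('ledge rear',l,l.mean(0))
b=ray(c,cr([(105,490),(617,490)],(210,150),5),.006);print('base rear',b,b.mean(0),np.linalg.norm(b[1]-b[0]))
k=ray(c,cr([(117,112),(612,112)],(210,0),5),.045);print('bar',k,k.mean(0),np.linalg.norm(k[1]-k[0]))
n=ray(c,cr([(197,240),(525,240)],(210,0),5),.037);print('nose',n,n.mean(0))
# channel inner edges rails top z .027
r=ray(c,cr([(163,470-0),(552,470)],(210,150),5),.027);print('rail outer',r.mean(0))
f=k.mean(0)-b.mean(0);print('dir',np.degrees(np.arctan2(f[1],f[0])),np.hypot(*f[:2]))
a=np.radians(94.4);F=np.array([np.cos(a),np.sin(a),0])
for nm,x in [('tr',t),('ledge',l),('base',b),('bar',k),('nose',n)]: print(nm,(x.mean(0)-k.mean(0))@F+.045, (x.mean(0)-k.mean(0))@[-F[1],F[0],0])
```

```text
tread rear [[0.52477209 0.0641533  0.04      ]
 [0.56556749 0.06735363 0.04      ]] [0.54516979 0.06575347 0.04      ]
ledge rear [[0.52312417 0.10230332 0.048     ]
 [0.561463   0.1053066  0.048     ]] [0.54229358 0.10380496 0.048     ]
base rear [[0.50355979 0.02920634 0.006     ]
 [0.59241532 0.03618204 0.006     ]] [0.54798756 0.03269419 0.006     ] 0.08912892502808685
bar [[0.50381486 0.19935034 0.045     ]
 [0.56557954 0.20416948 0.045     ]] [0.5346972  0.20175991 0.045     ] 0.061952401197204264
nose [[0.51386559 0.186383   0.037     ]
 [0.55692794 0.18974481 0.037     ]] [0.53539676 0.1880639  0.037     ]
rail outer [0.54632317 0.04510834 0.027     ]
dir 94.49481174816964 0.16958729874572082
tr -0.09140904450534483 -7.439210279959774e-06
ledge -0.05324904132963014 -5.898221925365855e-05
base -0.1245870665563837 -0.00028062906308279687
bar 0.045 0.0
nose 0.03129068697174049 0.00035324406596596826
```

Emit:
send_rows(deltas=[[[0,0.02,0.0021,-0.0094,0,0,0],[0,0.03,0,0,0,0,0],[0,0.03,0,0,0,0,0],[0,0.02,0,0,0,0,0],[0,0.005,0,0,0,0,0],[0,0,0,0,0,0,0],[0,0,0,0,0,0,0]]])

```text
time: 3.4
tcp_pos: [0.5454, 0.0886, 0.0479]
tcp_rot: [90.0, 89.8, 4.5]
force: [1.3, 0.7, 0.0]
gripper_width: 0.002
```

Run:
```python
from h import *
o=env.get_obs();print(o['time'],o['tcp_pos'],o['force'])
im=env.camera('wrist');cv2.imwrite("pics/w2.png",im[:,:,::-1])
```

```text
3.4 [0.54540077 0.08858826 0.04794953] [1.2755959  0.72477669 0.04872989]
```

View pics/w2.png

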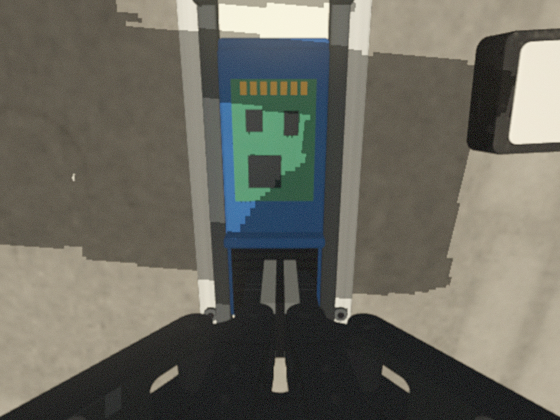

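Emit:
send_rows(deltas=[[[0,0.004,-0.0015,0,0,0,0],[0,0.003,0,0,0,0,0],[0,0.003,0,0,0,0,0],[0,0.002,0,0,0,0,0],[0,0,0,0,0,0,0]]])

```text
time: 3.95
tcp_pos: [0.5428, 0.0884, 0.0346]
tcp_rot: [91.9, 90.0, 6.4]
force: [-1.3, -0.6, 7.8]
gripper_width: 0.004
```

Emit:
send_rows(deltas=[[[0,0.002,0,0,0,0,0],[0,0.0018,0,0,0,0,0],[0,0,0,0,0,0,0],[0,0,0,0,0,0,0],[0,0,0,0,0,0,0]]])

```text
time: 4.45
tcp_pos: [0.5429, 0.0885, 0.0313]
tcp_rot: [88.4, 89.9, 2.9]
force: [-2.4, -0.9, 9.8]
gripper_width: 0.005
```

Emit:
send_rows(deltas=[[[0,0,0,-0.002,0,0,0],[0,0,0,-0.003,0,0,0],[0,0,0,-0.003,0,0,0],[0,0,0,-0.003,0,0,0],[0,0,0,-0.003,0,0,0],[0,0,0,0,0,0,0]]])

```text
time: 5.05
tcp_pos: [0.5429, 0.1025, 0.0316]
tcp_rot: [85.7, 89.8, 0.2]
force: [1.3, -1.3, 9.4]
gripper_width: -0.001
```

Run:
```python
from h import *
o=env.get_obs();print(o['time'],o['tcp_pos'],o['force'])
im=env.camera('wrist');cv2.imwrite("pics/w3.png",im[:,:,::-1])
```

```text
5.05 [0.54288448 0.10253786 0.03160952] [ 1.25781075 -1.28330607  9.42330096]
```

View pics/w3.png

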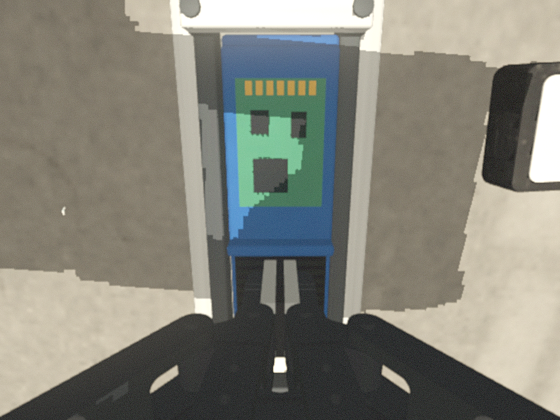

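Emit:
send_rows(deltas=[[[0,0,0,-0.003,0,0,0],[0,0,0,-0.004,0,0,0],[0,0,0,-0.004,0,0,0],[0,0,0,-0.004,0,0,0],[0,0,0,-0.004,0,0,0],[0,0,0,-0.003,0,0,0],[0,0,0,0,0,0,0]]])

```text
time: 5.8
tcp_pos: [0.5412, 0.1246, 0.0316]
tcp_rot: [89.0, 89.8, 3.6]
force: [-0.3, -0.1, 10.3]
gripper_width: -0.003
```

Run:
```python
from h import *
o=env.get_obs();print(o['time'],o['tcp_pos'],o['force'])
im=env.camera('wrist');cv2.imwrite("pics/w4.png",im[:,:,::-1])
```

```text
5.8 [0.5411777  0.12460221 0.03163873] [-0.265967   -0.05255436 10.32849591]
```

View pics/w4.png

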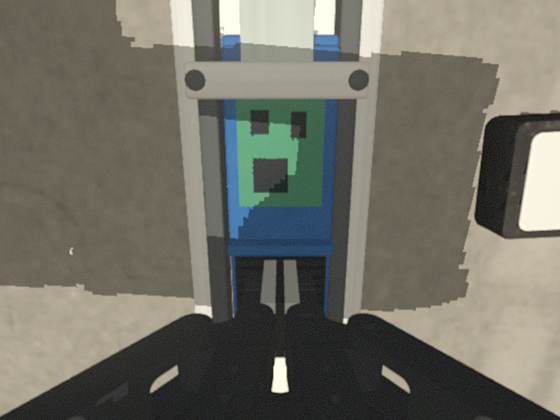

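Emit:
send_rows(deltas=[[[0,0,0,-0.003,0,0,0],[0,0,0,-0.003,0,0,0],[0,0,0,-0.003,0,0,0],[0,0,0,-0.003,0,0,0],[0,0,0,-0.003,0,0,0],[0,0,0,-0.003,0,0,0],[0,0,0,-0.003,0,0,0],[0,0,0,-0.002,0,0,0],[0,0,0,0,0,0,0]]])

```text
time: 6.75
tcp_pos: [0.5392, 0.1473, 0.0315]
tcp_rot: [86.4, 89.8, 1.0]
force: [0.0, -0.5, 8.0]
gripper_width: 0.005
```

Run:
```python
from h import *
o=env.get_obs();print(o['time'],o['tcp_pos'],o['force'])
im=env.camera('wrist');cv2.imwrite("pics/w5.png",im[:,:,::-1])
```

```text
6.75 [0.53920461 0.14734606 0.03149373] [ 0.03295457 -0.52946677  7.97013228]
```

View pics/w5.png

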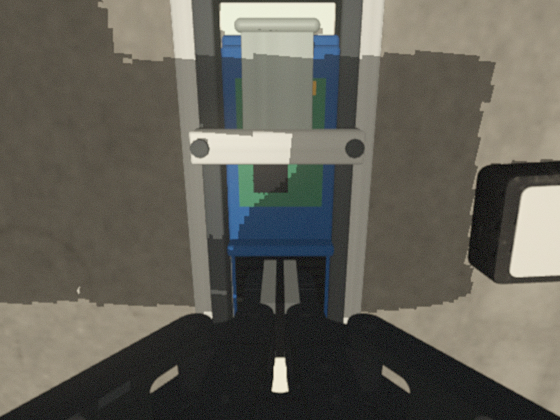

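Emit:
send_rows(deltas=[[[0,0,0,-0.002,0,0,0],[0,0,0,-0.002,0,0,0],[0,0,0,-0.002,0,0,0],[0,0,0,-0.002,0,0,0],[0,0,0,-0.002,0,0,0],[0,0,0,0,0,0,0],[0,0,0,0,0,0,0]]])

```text
time: 7.5
tcp_pos: [0.538, 0.1564, 0.0311]
tcp_rot: [55.2, 89.9, -30.3]
force: [0.4, -5.3, 6.3]
gripper_width: -0.002
```

Run:
```python
from h import *
o=env.get_obs();print(o['time'],o['tcp_pos'],o['force'])
im=env.camera('wrist');cv2.imwrite("pics/w6.png",im[:,:,::-1])
```

```text
7.5 [0.53799383 0.1564258  0.03113717] [ 0.44111386 -5.31084223  6.32604412]
```

View pics/w6.png

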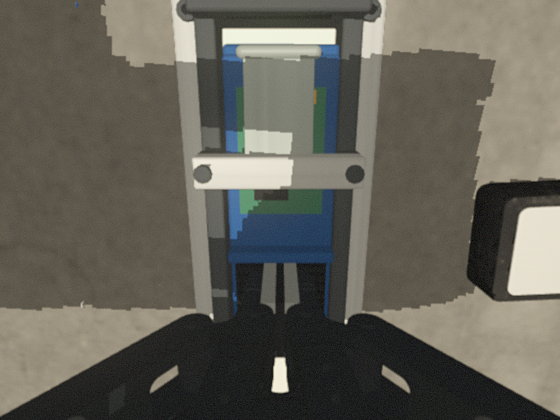

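Emit:
send_rows(deltas=[[[0,0,0,-0.002,0,0,0],[0,0,0,-0.002,0,0,0],[0,0,0,-0.002,0,0,0],[0,0,0,0,0,0,0],[0,0,0,0,0,0,0]]])

```text
time: 8.05
tcp_pos: [0.5373, 0.163, 0.0311]
tcp_rot: [76.6, 89.9, -8.9]
force: [0.4, -1.7, 5.5]
gripper_width: 0.002
```

Run:
```python
from h import *
o=env.get_obs();print(o['time'],o['tcp_pos'],o['force'])
im=env.camera('wrist');cv2.imwrite("pics/w7.png",im[:,:,::-1])
```

```text
8.05 [0.53733225 0.16299444 0.03106349] [ 0.41021158 -1.7345709   5.52960036]
```

View pics/w7.png

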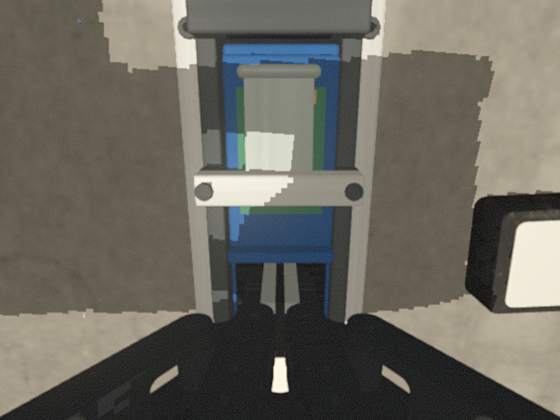

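Emit:
send_rows(deltas=[[[0,0,0,-0.0015,0,0,0],[0,0,0,-0.0015,0,0,0],[0,0,0,0,0,0,0],[0,0,0,0,0,0,0]]])

```text
time: 8.5
tcp_pos: [0.5372, 0.1648, 0.0311]
tcp_rot: [33.5, 89.8, -51.9]
force: [1.5, -7.7, 5.4]
gripper_width: 0.001
```

Run:
```python
from h import *
o=env.get_obs();print(o['time'],o['tcp_pos'],o['force'])
im=env.camera('wrist');cv2.imwrite("pics/w8.png",cv2.resize(im[:300,150:420,::-1],None,fx=2,fy=2))
```

```text
8.5 [0.53723422 0.16475136 0.0310947 ] [ 1.47922864 -7.69872763  5.40311574]
```

View pics/w8.png

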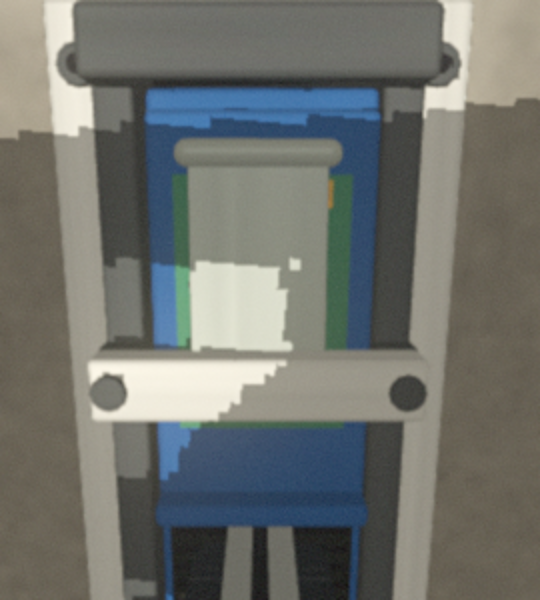

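Emit:
send_rows(deltas=[[[0,0,0,-0.001,0,0,0],[0,0,0,-0.001,0,0,0],[0,0,0,0,0,0,0]]])

```text
time: 8.85
tcp_pos: [0.5372, 0.1649, 0.0311]
tcp_rot: [13.1, 89.7, -72.2]
force: [1.8, -16.0, 6.8]
gripper_width: -0.002
```

Emit:
send_rows(deltas=[[[0,0,0,0.0015,0,0,0],[0,0,0,0.001,0,0,0],[0,-0.003,0,0,0,0,0],[0,-0.005,0,0,0,0,0],[0,-0.01,0,0.002,0,0,0],[0,-0.02,0,0,0,0,0],[0,-0.03,0,0,0,0,0],[0,-0.03,0,0,0,0,0],[0,0,0,0,0,0,0],[0,0,0,0,0,0,0]]])

```text
time: 9.85
tcp_pos: [0.5368, 0.1641, 0.1295]
tcp_rot: [112.2, 89.9, 26.7]
force: [-0.0, 0.4, -0.2]
gripper_width: -0.003
```

Run:
```python
from h import *
import pickle
o=env.get_obs();print(o['time'],o['tcp_pos'],o['force'])
c=env.calibration('wrist');pickle.dump(c,open('c9.pkl','wb'))
im=env.camera('wrist');cv2.imwrite("pics/w9.png",cv2.resize(im[:300,150:420,::-1],None,fx=2,fy=2));cv2.imwrite("pics/w9f.png",im[:,:,::-1])
im=env.camera('side');cv2.imwrite("pics/s9.png",cv2.resize(im[180:280,220:340,::-1],None,fx=6,fy=6))
```

```text
9.85 [0.53679883 0.1641378  0.12948643] [-0.04607785  0.41070129 -0.19838379]
```

View pics/w9.png

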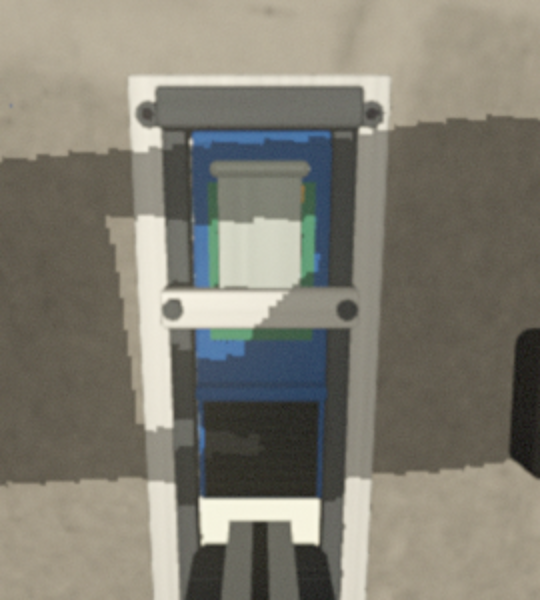

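View pics/s9.png

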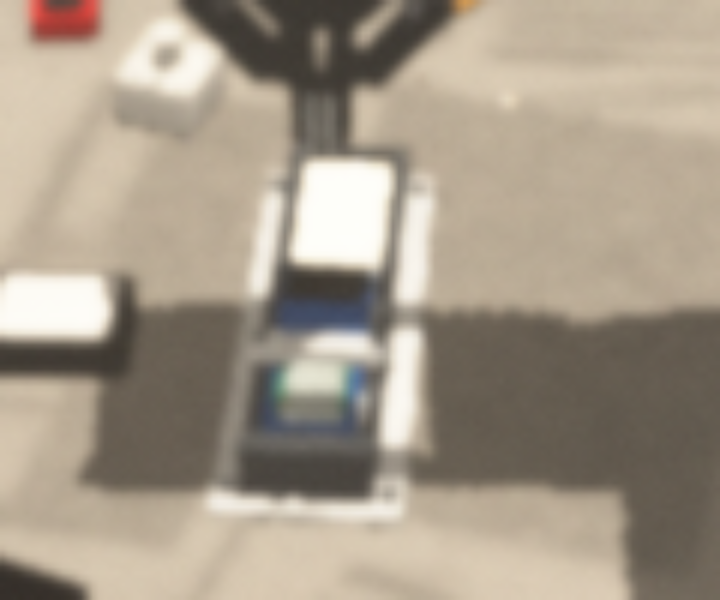

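Run:
```python
from h import *
import pickle
c=pickle.load(open('c9.pkl','rb'))
def cr(l): return [((u+.5)/2-.5+150,(v+.5)/2-.5) for u,v in l]
a=np.radians(94.45);F=np.array([np.cos(a),np.sin(a),0])
def show(n,l,z):
    m=ray(c,cr(l),z).mean(0);return m
k=show('',[(162,321),(357,321)],.045)   # bar top front edge
for n,l,z in [('tread rear',[(203,497),(321,497)],.035),('ledge rear',[(200,402),(325,402)],.043),('stop top edge',[(158,127),(362,127)],.039)]:
    m=show(n,l,z);print(n,(m-k)@F+.045,(m-k)@[-F[1],F[0],0])
print(env.get_obs()['dq'].max())
```

```text
tread rear -0.019988380854221 -0.0009398133861659853
ledge rear 0.017653121482645376 -0.0010075090053524268
stop top edge 0.10289541082450285 -0.0001388294560541068
0.7925971942842095
```

Run:
```python
import cv2
im=cv2.imread("pics/w9f.png");cv2.imwrite("pics/w9z.png",cv2.resize(im[30:180,205:355],None,fx=4,fy=4,interpolation=cv2.INTER_CUBIC))
```

```text
(no output)
```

View pics/w9z.png

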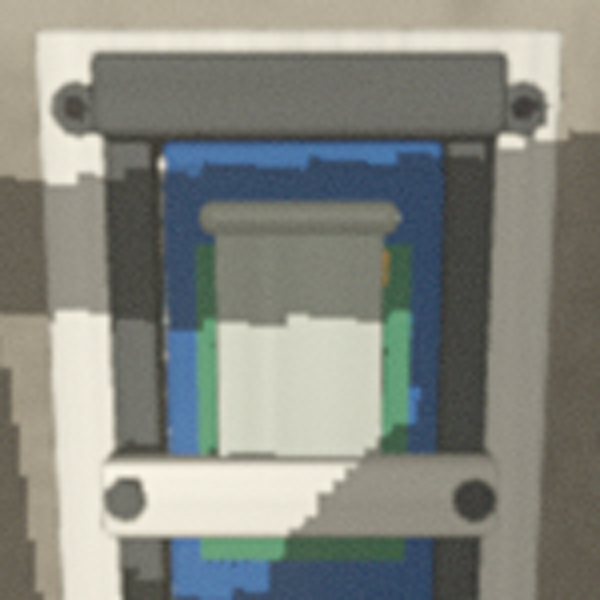

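Run:
```python
from rig import env
print(env.get_obs()['time'],env.sign_off())
```

```text
the job is handed in; nothing more can be done
9.95 None
```

The carrier is home against the end stop, under the clamp bar and leaf spring. I let go of it and handed the job in at 9.95 s; the hand-in reports no verdict.

**What I did:** With the fingers shut on the tread, I pressed the bed about 8.5 mm down (about 10 N). I then slid the carrier along the channel. It moved with the fingers until leaf-spring drag made them slip a few millimetres, and they closed on the ledge. At the stop the forward force rose to 16 N with almost no further movement. I eased off and lifted the fingers straight up, well clear of everything.

**Last checks:**
- **Nose:** the final wrist picture shows no visible gap at the end stop.
- **Leaf and clamp bar:** the leaf lies on top of the carrier, which sits under the bar. I judged this by eye; I had no measurement of the leaf or bed.
- **Side offset:** about 1 mm, within the 4 mm allowed.
- **Robot:** forces were back near zero.
- **Bystanders:** I commanded nothing near them. I did not measure their positions at the end.

**One disagreement:** measured from the clamp bar's edge, the nose came out at about 102 to 103 mm. The stop's own face also came out at 103 mm instead of 105 mm on the same scale. I take this as error in reading the bar's edge, and either reading is past the 101 mm limit.

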